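# Fish the freezer padlock out from between till and scale

### The job

The freezer's padlock has dropped into the narrow gap between the till and the weighing scale. Take the rod with the bent-down end (not the straight one), drop its foot behind the padlock and drag the padlock along the counter until it lies wholly out of the gap, on the open counter just in front of it; do not touch the padlock with the gripper. Then lay the rod down flat on the counter and let go.

Things in the scene. Friction and masses are not known exactly. Their poses are not given: they have to be found in the camera images.
- hook: Bent rod. Wooden handle 120 long (x), 22 wide, 30 high; 6 thick steel rod from its +x end rises to run level at height 45, then bends straight down to a cross foot (34 wide along y, 8 thick), underside level with the handle's. Origin: centre of handle underside; x to the foot, z up. 0.11 kg, balance point about 60 ahead. A straight look-alike lies on the other side of the counter.
- hook_foot (a point): Middle of the bent rod's cross foot, on its underside: 190 mm ahead of hook's origin along its x, same axes.
- padlock: Padlock lying flat in the gap: brass body 32 wide (y), 30 long (x), 16 thick; steel shackle pointing to -x, roughly to the gap's open front. Origin: underside, mid-length (brass end 23 mm ahead at +x, shackle end 27 mm behind at -x). About 0.14 kg, slides on the counter.
- gap: Gap between the fixed grey till (+y side) and fixed white scale (-y side): 54 wide, walls 115 to 152 high, open above and in front, closed by a carton 220 mm in. Till and scale fronts are level with the mouth and run 300 to each side. Origin: on the counter, mid-mouth; x points into the gap, away from the robot. The counter just in front is clear.

How it is judged:
By the outcome, as a careful person would: the job done as asked, in the order asked, and still so for the second after the job is handed in, with the robot touching nothing.
It also fails if it takes over 43 s, if anything falls off the work surface, if the arm or the gripper's body presses on something with over 40 N, if the wrist force passes 120 N, or if a joint passes its speed limit or range.

### The arm

A 7-joint arm with a two-finger parallel gripper is mounted at the origin on the work surface. World frame = base frame: x ahead of the robot, y to its left, z up, the work surface at z = 0. Lengths are in m, angles in rad, forces in N, time in s.
With the tool pointing down it reaches from about 0.4 to 0.875 m from the base axis. Payload 19.3 kg.
Tool frame: the origin (TCP) lies on the centre line of the jaws, within the pads' length; the fingertips stand 14 mm ahead of it and the grasp point (between the pads) lies 5 mm behind it; x points along the fingers, y is the direction in which the jaws open and shut, and the axes are right-handed (so a half turn about x gives the same grasp; the last joint's range is limited). The gripper opens to 85 mm and grips with 20 to 120 N. Pads are 22 mm wide; open, the fingers measure 114 mm over their backs; the gripper's body (76 mm by 85 mm) begins 54 mm behind the grasp point. The pads swing forward as they close: fully open they stand 13 mm farther back than shut.
Start: joints at [-0.07, 0.521, -0.036, 1.599, 0.021, 1.021, -0.113], TCP at [0.625, -0, 0.245] pointing down, gripper open.
Joint ranges: [-2.91, 2.91], [-0.3, 2.13], [-1.5, 1.42], [0.17, 2.43], [-1.26, 4.41], [0.16, 1.93], [-2.52, 2.52]. Speed limits (rad/s): [1.89, 1.89, 2.39, 2.39, 3.01, 3.01, 3.01].

### API

Orientations are given as [roll, pitch, yaw] about the fixed x, y, z axes, in that order (R = Rz(yaw) Ry(pitch) Rx(roll)).
In Python, from workcell import monitor, optics, bot gives the robot as it stands.
- The arm moves only by the tool arm_command, never from a script. Its arguments are lists of equal length, an entry for each row: "delta_pos": the shift along the tool's x, y, z as a fraction of full scale, a list of three; "rotation": the turn, a rotation vector about the tool's x, y, z as a fraction of full scale, a list of three. In form: {"delta_pos": [[dx, dy, dz], ...], "rotation": [[wx, wy, wz], ...]}. A call has 1 to 10 rows; each row shifts and turns the pose as measured when the row begins, along the tool's axes as they then stand; what a row does not reach is not made up. Full scale, the value 1, is 30 mm for a shift and 6 degrees for a turn. A row lasts 1/10 s, in which the tool goes at most 50 mm and 8.59 degrees, less where a joint would pass 70% of its speed; a pose out of reach is approached as far as the arm can. A call with a number of a shift or a turn outside -1 to 1 is refused whole. A call with a gripper value outside its range is refused whole. "gripper" is the closure, from -1 (fully open) to 1 (shut), so that 0 is half open, set as the call begins (left out, the last holds). The fingers move at their own pace and stop on an object; "grip_force" is the grip in N (left out, the last holds). Time passes only in rows, so rows that do not move let the fingers close. It gives the time, the measured TCP pose, the force and the opening at its end, in the units of the state.
- monitor.observe(): the state, without advancing time (a new reading comes with each control period).
- optics.grab_frame(name): name is "scene" or "side" or "wrist"; returns the picture (420x560x3 uint8, red, green, blue); there is no depth.
- optics.camera_params(name): a dict with "fx", "fy", "cx", "cy" (pixels), "origin" and "rotation" of the camera in the world. Camera axes: x right, y down, z forward; pixel columns grow to the right and rows downward; lengths in m; the calibration is good to about 2 mm. A picture is of the moment at which its call begins: read the wrist's pose just before it. camera_params takes no time and is no camera call; for the wrist camera it gives the pose at the moment of the call.
- bot.job_done(): hands the job in, once; it reports no verdict.
The state is a dict: "clock": time; "qpos": joint angles; "qd": joint speeds; "joint_efforts": joint torques, N m; "position": TCP position; "tool_rot": TCP orientation; "force": force on the tool from outside, world axes, zero at the start; "moment": the same for the moment, N m; "grip_width": finger opening in m.
Only numpy, scipy, OpenCV 4.12 (cv2) and the standard library are available. Lean on these libraries where they do the work, as an engineer would, in place of code of your own. Each camera call takes 0.05 s, during which the arm holds its last target. There are 200 camera calls.

## Working session

There is one attempt and no reset: what is moved stays moved. The work goes in short steps, Python scripts to look and compute and a tool call to move; the robot and the scene stay as the last step left them, time stands still between calls to the robot, and variables do not carry over. Pictures are saved under pics/ and viewed, about 8 in all and at most 12, crops included, and the job is handed in when it is done.

Besides the shell and the picture viewer there is one more tool, called after "Emit:" by a JSON object that holds its "name" and its "arguments", one argument or row to a line. arm_command: Moves the arm, as the interface text tells. Its arguments: {"type":"object","properties":{"delta_pos":{"type":"array","items":{"type":"array","items":{"type":"number"}}},"rotation":{"type":"array","items":{"type":"array","items":{"type":"number"}}},"gripper":{"type":"number"},"grip_force":{"type":"number"}},"required":["delta_pos","rotation"]}

```bash
mkdir -p pics
cat > h.py <<'E'
import numpy as np,cv2
from workcell import monitor,optics,bot
def snap(n,f):
    p=optics.camera_params(n); im=optics.grab_frame(n); cv2.imwrite(f'pics/{f}.png',im[:,:,::-1]); np.save(f'pics/{f}.npy',im); return im,p
def ray(p,u,v,z):
    d=np.array(p['rotation'])@np.array([(u-p['cx'])/p['fx'],(v-p['cy'])/p['fy'],1]); o=np.array(p['origin'])
    return o+d*(z-o[2])/d[2]
def proj(p,X):
    c=np.array(p['rotation']).T@(np.array(X)-np.array(p['origin'])); return p['fx']*c[0]/c[2]+p['cx'],p['fy']*c[1]/c[2]+p['cy']
E
python3 - <<'E'
from h import *
ims=[]
for n in ['scene','side','wrist']:
    im,p=snap(n,n+'0'); print(n,p)
a=np.hstack([np.load(f'pics/{n}0.npy') for n in ['scene','side']])
print(monitor.observe())
E
```

```text
scene {'fx': 425.5000214032389, 'fy': 425.5000214032389, 'cx': 282.2303044421431, 'cy': 201.1119195751924, 'origin': array([0.42356255, 0.44828114, 1.20529927]), 'rotation': array([-2.7527524 ,  0.00598392, -2.87582824])}
side {'fx': 506.0097606724697, 'fy': 506.0097606724697, 'cx': 286.0585056109539, 'cy': 206.14476028071758, 'origin': array([ 0.32050342, -0.36013117,  1.19084767]), 'rotation': array([-2.77719783, -0.0047097 , -0.54842825])}
wrist {'fx': 312.06480275300623, 'fy': 312.06480275300623, 'cx': 284.8054944323468, 'cy': 201.75648845133597, 'origin': array([0.6253397 , 0.06623886, 0.37447413]), 'rotation': array([ 2.87732038e+00,  1.29145689e-03, -8.31214510e-04])}
{'clock': 0.15, 'qpos': array([-0.07022249,  0.52187286, -0.03633832,  1.59987129,  0.02119039,
        1.02112062, -0.11278822]), 'qd': array([ 0.00208848, -0.00297395,  0.00065104, -0.00279009,  0.00085902,
        0.00025963,  0.00083302]), 'joint_efforts': array([ 4.00798544e-04, -9.27376485e+01,  1.98035471e+00, -3.70049715e+01,
        1.79930578e-02,  6.46477114e-03, -1.41420460e-05]), 'position': array([ 6.24751601e-01, -6.76049167e-06,  2.44862527e-01]), 'tool_rot': array([-1.51785384,  1.56990866, -3.0886239 ]), 'force': array([0.14156249, 0.17514968, 0.566915  ]), 'moment': array([-0.01683879,  0.05802869, -0.00082165]), 'grip_width': 0.08546098562164532}
```

View pics/scene0.png

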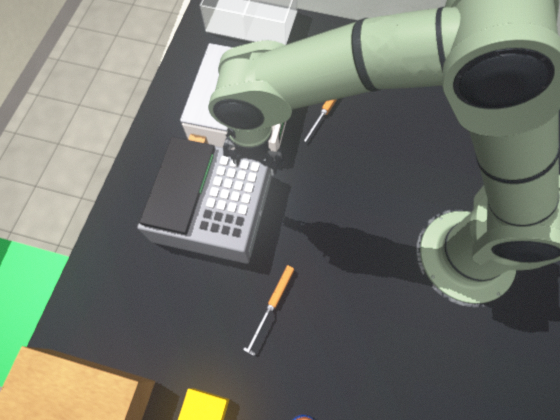

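View pics/side0.png

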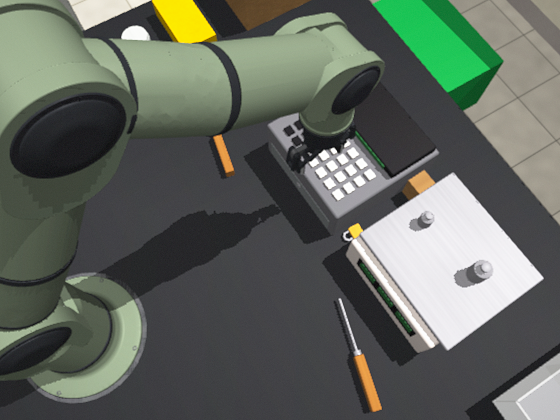

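```bash
sed -i "1a from scipy.spatial.transform import Rotation as Rn" h.py; sed -i "s/np.array(p\['rotation'\])/Rn.from_euler('xyz',p['rotation']).as_matrix()/" h.py
python3 - <<'E'
from h import *
S=dict(scene=optics.camera_params('scene'),side=optics.camera_params('side'))
im=np.load('pics/scene0.npy');hsv=cv2.cvtColor(im,cv2.COLOR_RGB2HSV)
for n in S:
    im=np.load(f'pics/{n}0.npy');hsv=cv2.cvtColor(im,cv2.COLOR_RGB2HSV)
    m=cv2.inRange(hsv,(8,140,80),(22,255,255))
    for c in cv2.findContours(m,0,2)[0]:
        if cv2.contourArea(c)>30:
            r=cv2.minAreaRect(c); b=cv2.boxPoints(r); print(n,cv2.contourArea(c),np.round(r[0]),[np.round(ray(S[n],*q,.03)[:2],3) for q in b])
s=S['scene'];d=S['side']
print('foot',ray(s,250,351,.004))
for uv in [(347,236),(356,231)]: print('padlock',ray(d,*uv,.012))
print('till front R top', ray(d,334,213,.115),ray(d,334,229,0),ray(d,268,126,.1),'scale',ray(d,347,243,.1),ray(d,428,348,.1), ray(d,348,262,0))
print('till scene', ray(s,270,180,.1),ray(s,252,245,.1),ray(s,249,259,0))
w=np.hstack([np.load('pics/wrist0.npy')]);
a=np.load('pics/side0.npy')[190:290,290:430]; cv2.imwrite('pics/c.png',np.vstack([w[:,:,::-1][:,:],]))
E
```

```text
scene 280.5 [281. 286.] [array([0.516, 0.284]), array([0.493, 0.169]), array([0.471, 0.174]), array([0.494, 0.289])]
scene 41.0 [328. 104.] [array([ 0.517, -0.372]), array([ 0.506, -0.411]), array([ 0.487, -0.402]), array([ 0.498, -0.363])]
side 591.0 [367. 383.] [array([ 0.496, -0.365]), array([ 0.52 , -0.371]), array([ 0.489, -0.486]), array([ 0.466, -0.48 ])]
side 249.5 [417. 184.] [array([ 0.829, -0.087]), array([ 0.907, -0.083]), array([ 0.904, -0.123]), array([ 0.827, -0.127])]
side 335.0 [224. 155.] [array([0.493, 0.28 ]), array([0.517, 0.276]), array([0.492, 0.157]), array([0.47, 0.16])]
side 88.0 [264.  13.] [array([0.746, 0.579]), array([0.884, 0.578]), array([0.875, 0.529]), array([0.738, 0.531])]
side 43.0 [292.   4.] [array([0.863, 0.545]), array([0.878, 0.57 ]), array([0.933, 0.537]), array([0.917, 0.512])]
side 121.0 [250.   9.] [array([0.748, 0.627]), array([0.839, 0.612]), array([0.819, 0.548]), array([0.73 , 0.563])]
foot [0.52929736 0.41454446 0.004     ]
padlock [ 0.64604912 -0.12314624  0.012     ]
padlock [ 0.67204118 -0.12396523  0.012     ]
till front R top [ 0.62286884 -0.08321667  0.115     ] [ 0.63196827 -0.08889046  0.        ] [0.61373029 0.19501509 0.1       ] scale [ 0.61256312 -0.1545141   0.1       ] [ 0.62969179 -0.43213806  0.1       ] [ 0.61470139 -0.17668808  0.        ]
till scene [ 0.59990336 -0.04090191  0.1       ] [0.59397026 0.15758621 0.1       ] [0.60563717 0.17389465 0.        ]
```

View pics/wrist0.png

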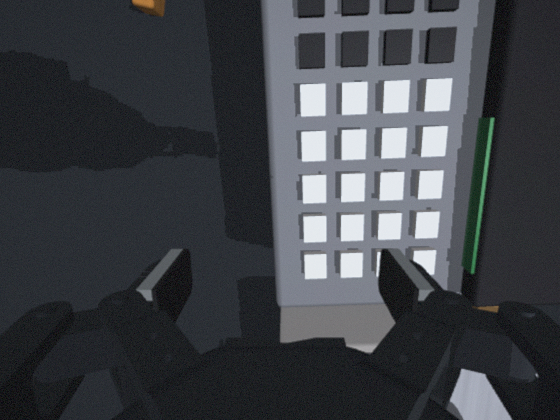

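```bash
cat >> h.py <<'E'
def st():
    s=monitor.observe(); R=Rn.from_euler('xyz',s['tool_rot']).as_matrix(); return s,np.array(s['position']),R
def go(t,yaw=None,rot_first=False):
    # yaw: wanted world heading (deg) of the camera-side tool axis z (x down)
    s,p,R=st(); print('t',round(s['clock'],2),'p',np.round(p,4),'w',round(s['grip_width'],4),'f',np.round(s['force'],1))
    h=np.degrees(np.arctan2(R[1,2],R[0,2])); print('heading z',round(h,2))
    print('tool units', np.round(R.T@(np.array(t)-p)/.03,2))
    if yaw is not None:
        z=np.array([np.cos(np.radians(yaw)),np.sin(np.radians(yaw)),0]);x=np.array([0,0,-1.])
        G=np.c_[x,np.cross(z,x),z]; print('rot units',np.round(np.degrees(Rn.from_matrix(R.T@G).as_rotvec())/6,2), 'units after rot',np.round(G.T@(np.array(t)-p)/.03,2))
E
python3 -c "
from h import *
go([.495,.226,.12],79); print(st()[2].round(3))"
```

```text
t 0.15 p [ 0.6248 -0.      0.2449] w 0.0855 f [0.1 0.2 0.6]
heading z -90.0
tool units [ 4.17 -4.32 -7.53]
rot units [-2.817e+01 -1.000e-02  0.000e+00] units after rot [4.16 5.68 6.57]
[[-0.001  1.     0.   ]
 [-0.     0.    -1.   ]
 [-1.    -0.001  0.   ]]
```

Emit:
{"name": "arm_command", "arguments": {
  "delta_pos": [
    [0.45,-0.48,-0.84],
    [0.45,-0.48,-0.84],
    [0.45,-0.48,-0.84],
    [0.45,-0.48,-0.84],
    [0.45,-0.48,-0.84],
    [0.45,-0.48,-0.84],
    [0.45,-0.48,-0.84],
    [0.45,-0.48,-0.84],
    [0.45,-0.48,-0.84],
    [0,0,0]
  ],
  "rotation": [
    [0,0,0],
    [0,0,0],
    [0,0,0],
    [0,0,0],
    [0,0,0],
    [0,0,0],
    [0,0,0],
    [0.9,0,0],
    [0.9,0,0],
    [0,0,0]
  ]
}}

```text
clock: 1.15
position: [0.4922, 0.2347, 0.1172]
tool_rot: [-0.753, 1.568, -2.522]
force: [-0.2, -0.0, -0.1]
grip_width: 0.0855
```

Run:
```python
from h import *
im,p=snap('wrist','w1'); go([.495,.226,.018],-101)
print(p['origin'])
hsv=cv2.cvtColor(im,cv2.COLOR_RGB2HSV);m=cv2.inRange(hsv,(5,140,60),(22,255,255))
c=max(cv2.findContours(m,0,2)[0],key=cv2.contourArea);b=cv2.boxPoints(cv2.minAreaRect(c));print(b.round(),[ray(p,*q,.03)[:2].round(3) for q in b])
```

```text
t 1.2 p [0.4935 0.2328 0.118 ] w 0.0853 f [ 0.8 -0.6  1. ]
heading z -101.32
tool units [3.33 0.1  0.21]
rot units [-0.05  0.02  0.  ] units after rot [3.33 0.09 0.21]
[0.50596965 0.29985918 0.24676687]Traceback (most recent call last):
  File "<stdin>", line 5, in <module>
ValueError: max() iterable argument is empty
```

View pics/w1.png

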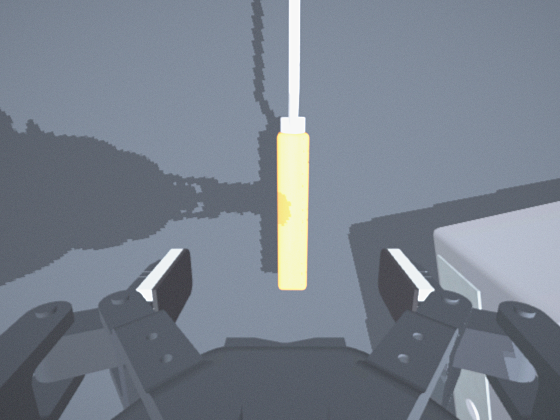

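Run:
```python
from h import *
p=optics.camera_params('wrist')
f=ray(p,293,133,.03)[:2];r=ray(p,292.5,289,.03)[:2]
f2=ray(p,(308+278)/2,133,.03);
print(f,r,np.linalg.norm(f-r),np.degrees(np.arctan2(*(f-r)[::-1])))
c=(f+r)/2;print(c)
yaw=np.degrees(np.arctan2(*(f-r)[::-1])); u=(f-r)/np.linalg.norm(f-r)
go([*(c+.005*u),.018],yaw-180)
```

```text
[0.51015657 0.28643086] [0.48707259 0.16940242] 0.11928338590131396 78.84159478966684
[0.49861458 0.22791664]
t 1.2 p [0.4935 0.2328 0.118 ] w 0.0853 f [ 0.8 -0.6  1. ]
heading z -101.32
tool units [ 3.33  0.2  -0.05]
rot units [-0.03  0.02  0.  ] units after rot [ 3.33  0.2  -0.04]
```

Emit:
{"name": "arm_command", "arguments": {
  "delta_pos": [
    [0.6,0.05,0],
    [0.6,0.05,0],
    [0.6,0.05,0],
    [0.6,0.05,0],
    [0.5,0,0],
    [0.3,0,0],
    [0,0,0]
  ],
  "rotation": [
    [0,0,0],
    [0,0,0],
    [0,0,0],
    [0,0,0],
    [0,0,0],
    [0,0,0],
    [0,0,0]
  ]
}}

```text
clock: 1.9
position: [0.504, 0.2264, 0.0206]
tool_rot: [1.142, 1.567, -0.624]
force: [-0.8, 0.8, 0.6]
grip_width: 0.0855
```

```bash
python3 -c "
from h import *
go([.4995,.2328,.018],-101.1)"
```

```text
t 1.9 p [0.504  0.2264 0.0206] w 0.0855 f [-0.8  0.8  0.6]
heading z -101.21
tool units [ 0.09 -0.19 -0.18]
rot units [-0.02  0.02 -0.04] units after rot [ 0.09 -0.19 -0.18]
```

Emit:
{"name": "arm_command", "arguments": {
  "delta_pos": [
    [0.09,-0.16,-0.15],
    [0,0,0]
  ],
  "rotation": [
    [0,0,0],
    [0,0,0]
  ]
}}

```text
clock: 2.1
position: [0.5003, 0.2321, 0.0185]
tool_rot: [1.324, 1.566, -0.442]
force: [-0.2, -0.2, -0.2]
grip_width: 0.0854
```

Emit:
{"name": "arm_command", "arguments": {
  "delta_pos": [
    [0,0,0],
    [0,0,0],
    [0,0,0],
    [0,0,0],
    [0,0,0],
    [0,0,0],
    [0,0,0],
    [0,0,0]
  ],
  "rotation": [
    [0,0,0],
    [0,0,0],
    [0,0,0],
    [0,0,0],
    [0,0,0],
    [0,0,0],
    [0,0,0],
    [0,0,0]
  ],
  "gripper": 1,
  "grip_force": 70
}}

```text
clock: 2.9
position: [0.5011, 0.2329, 0.0206]
tool_rot: [1.669, 1.564, -0.096]
force: [-0.1, -0.8, -0.3]
grip_width: 0.0207
```

Emit:
{"name": "arm_command", "arguments": {
  "delta_pos": [
    [-0.4,0,0],
    [-0.8,0,0],
    [-0.95,0,0],
    [-0.95,0,0],
    [-0.95,0,0],
    [-0.95,0,0],
    [-0.95,0,0],
    [-0.7,0,0],
    [-0.2,0,0]
  ],
  "rotation": [
    [0,0,0],
    [0,0,0],
    [0,0,0],
    [0,0,0],
    [0.5,0,0],
    [0.8,0,0],
    [0.8,0,0],
    [0.8,0,0],
    [0.8,0,0]
  ]
}}

```text
clock: 3.8
position: [0.4981, 0.2318, 0.2396]
tool_rot: [2.269, 1.566, 0.102]
force: [-0.4, 0.6, -1.5]
grip_width: 0.0209
```

Emit:
{"name": "arm_command", "arguments": {
  "delta_pos": [
    [0,0,0],
    [0,0,0],
    [0,0,0],
    [0,0,0],
    [0,0,0],
    [0,0,0],
    [0,0,0],
    [0,0,0],
    [0,0,0],
    [0,0,0]
  ],
  "rotation": [
    [0.9,0,0],
    [0.9,0,0],
    [0.9,0,0],
    [0.9,0,0],
    [0.9,0,0],
    [0.9,0,0],
    [0.9,0,0],
    [0.9,0,0],
    [0.9,0,0],
    [0.9,0,0]
  ]
}}

```text
clock: 4.8
position: [0.4957, 0.2312, 0.2501]
tool_rot: [-2.342, 1.559, 0.792]
force: [-0.7, -0.9, -2.2]
grip_width: 0.0208
```

```bash
python3 -c "
from h import *
go([.53,-.117,.22],180)"
```

```text
t 4.8 p [0.4957 0.2312 0.2501] w 0.0208 f [-0.7 -0.9 -2.2]
heading z 179.56
tool units [ 0.92 11.6  -1.22]
rot units [-0.07 -0.08  0.08] units after rot [ 1.   11.61 -1.14]
```

Emit:
{"name": "arm_command", "arguments": {
  "delta_pos": [
    [0,0.5,0],
    [0,0.95,0],
    [0,0.95,0],
    [0,0.95,0],
    [0,0.95,0],
    [0,0.95,0],
    [0,0.95,0],
    [0,0.95,0],
    [0,0.95,0],
    [0,0.95,0]
  ],
  "rotation": [
    [0,-0.08,0.08],
    [0,0,0],
    [0,0,0],
    [0,0,0],
    [0,0,0],
    [0,0,0],
    [0,0,0],
    [0,0,0],
    [0,0,0],
    [0,0,0]
  ]
}}

```text
clock: 5.8
position: [0.4911, -0.0549, 0.255]
tool_rot: [-0.523, 1.567, 2.638]
force: [0.7, 0.2, -1.9]
grip_width: 0.0208
```

Emit:
{"name": "arm_command", "arguments": {
  "delta_pos": [
    [0.2,0.85,-0.3],
    [0.2,0.75,-0.3],
    [0.2,0.3,-0.3],
    [0.2,0,-0.2],
    [0,0,0]
  ],
  "rotation": [
    [0,0,0],
    [0,0,0],
    [0,0,0],
    [0,0,0],
    [0,0,0]
  ]
}}

```text
clock: 6.3
position: [0.5231, -0.1197, 0.2321]
tool_rot: [-0.638, 1.566, 2.527]
force: [-0.6, 0.1, -0.8]
grip_width: 0.0207
```

```bash
python3 -c "
from h import *
go([.53,-.117,.22],180)
im,p=snap('wrist','w2'); im2,p2=snap('side','s2'); im3,_=snap('scene','sc2')
a=cv2.resize(im2[180:320,270:450],None,fx=3.1,fy=3.0); 
cv2.imwrite('pics/s2c.png',a[:,:,::-1])"
```

```text
t 6.3 p [ 0.5231 -0.1197  0.2321] w 0.0207 f [-0.6  0.1 -0.8]
heading z -178.64
tool units [ 0.4  -0.08 -0.23]
rot units [0.23 0.04 0.03] units after rot [ 0.4  -0.09 -0.23]
```

View pics/w2.png

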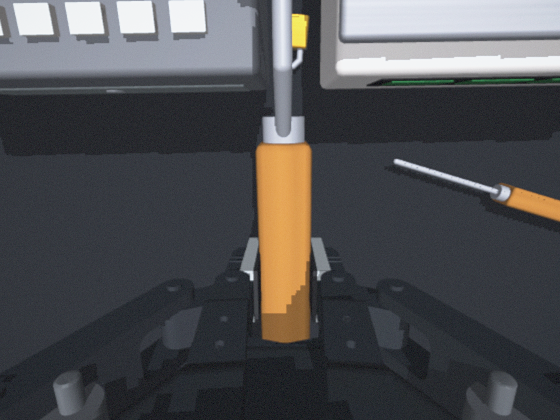

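Run:
```python
from h import *
p=optics.camera_params('wrist')
P=lambda u,v,z:ray(p,u,v,z).round(4)
print('brass back/front right top',P(309,14,.016),P(308,47,.016),'front bottom',P(300,70,.006))
print('gap till edge',P(266,80,.10),P(266,90,.0),P(270,152,0),'scale',P(321,88,.10),P(327,148,0),'floor line L/R',P(10,153,0),P(550,140,0))
im=np.load('pics/w2.npy');hsv=cv2.cvtColor(im,cv2.COLOR_RGB2HSV)
m=cv2.inRange(hsv,(18,150,100),(35,255,255));m[90:]=0
c=max(cv2.findContours(m,0,2)[0],key=cv2.contourArea);print(cv2.boundingRect(c))
```

```text
brass back/front right top [ 0.6877 -0.1386  0.016 ] [ 0.658  -0.1388  0.016 ] front bottom [ 0.6375 -0.1319  0.006 ]
gap till edge [ 0.6169 -0.1016  0.1   ] [ 0.6171 -0.0956  0.    ] [ 0.5496 -0.1007  0.    ] scale [ 0.6119 -0.1453  0.1   ] [ 0.5557 -0.1662  0.    ] floor line L/R [0.5414 0.2    0.    ] [ 0.5706 -0.4198  0.    ]
(293, 14, 16, 34)
```

View pics/s2c.png

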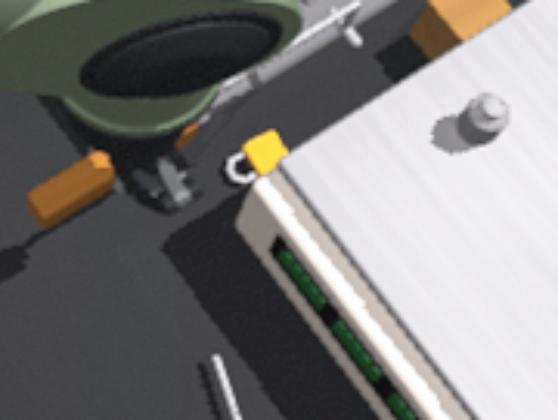

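Run:
```python
from h import *
im=np.load('pics/w2.npy')[0:150,210:370].astype(float)/255
a=cv2.resize((im**.45*255).astype(np.uint8),None,fx=4,fy=4,interpolation=cv2.INTER_CUBIC)
cv2.imwrite('pics/w2c.png',a[:,:,::-1])
```

```text
(no output)
```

View pics/w2c.png

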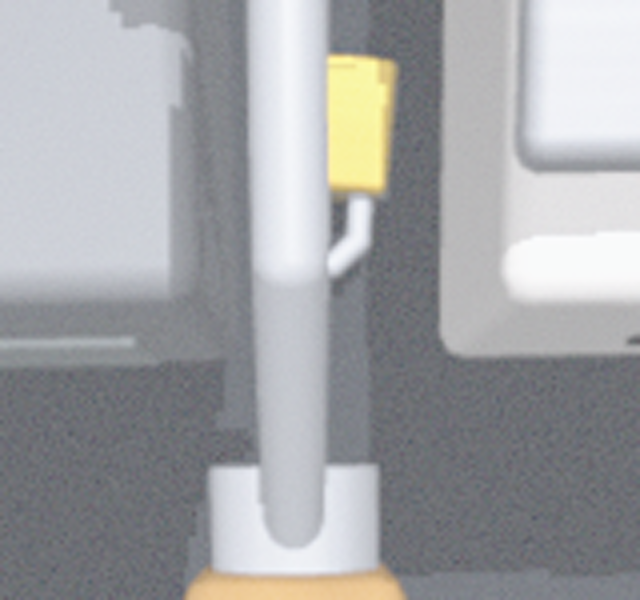

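Run:
```python
from h import *
p=optics.camera_params('side');s,t,R=st()
ex=-R[:,2];up=-R[:,0]
pred=t+.185*ex-.0206*up
print('pred foot',pred,'px side',proj(p,pred),'scene',proj(optics.camera_params('scene'),pred))
print('seen at that height',ray(p,383.5,190,pred[2]))
w=optics.camera_params('wrist');print(ray(w,320,89,0))
im=np.load('pics/s2.npy');hsv=im[175:210,360:400].astype(int).sum(2)//3
ys,xs=np.where(hsv>140); print(xs.mean()+360,ys.mean()+175, list(zip(xs+360,ys+175))[-12:])
go([.518,-.130,.10],-177.5)
```

```text
pred foot [ 0.70778234 -0.1148825   0.21178401] px side (np.float64(380.3861054227578), np.float64(189.5044985754959)) scene (np.float64(237.8568779804607), np.float64(129.24521980797095))
seen at that height [ 0.7127189  -0.11920417  0.21178401]
[ 0.61944105 -0.15475282  0.        ]
376.120728929385 185.05922551252849 [(np.int64(363), np.int64(200)), (np.int64(360), np.int64(201)), (np.int64(361), np.int64(201)), (np.int64(362), np.int64(201)), (np.int64(360), np.int64(202)), (np.int64(399), np.int64(207)), (np.int64(398), np.int64(208)), (np.int64(399), np.int64(208)), (np.int64(396), np.int64(209)), (np.int64(397), np.int64(209)), (np.int64(398), np.int64(209)), (np.int64(399), np.int64(209))]
t 6.45 p [ 0.5229 -0.1194  0.2329] w 0.0208 f [-0.4  0.  -1.4]
heading z -178.63
tool units [4.43 0.36 0.16]
rot units [-0.19  0.03  0.03] units after rot [4.43 0.35 0.18]
```

Emit:
{"name": "arm_command", "arguments": {
  "delta_pos": [
    [0.2,0.2,0.1],
    [0.5,0.16,0.1],
    [0.7,0,0],
    [0.7,0,0],
    [0.7,0,0],
    [0.6,0,0],
    [0.3,0,0],
    [0,0,0]
  ],
  "rotation": [
    [-0.18,0,0],
    [0,0,0],
    [0,0,0],
    [0,0,0],
    [0,0,0],
    [0,0,0],
    [0,0,0],
    [0,0,0]
  ]
}}

```text
clock: 7.25
position: [0.5179, -0.124, 0.122]
tool_rot: [-2.204, 1.566, 0.991]
force: [0.3, -3.7, -3.1]
grip_width: 0.0208
```

Run:
```python
from h import *
go([.518,-.130,.022],-177.5)
im,p=snap('side','s3'); 
cv2.imwrite('pics/s3c.png',cv2.resize(im[160:280,310:450],None,fx=5,fy=5,interpolation=cv2.INTER_CUBIC)[:,:,::-1])
```

```text
t 7.25 p [ 0.5179 -0.124   0.122 ] w 0.0208 f [ 0.3 -3.7 -3.1]
heading z -176.94
tool units [3.33 0.21 0.02]
rot units [ 0.09 -0.03  0.04] units after rot [3.33 0.2  0.  ]
```

View pics/s3c.png

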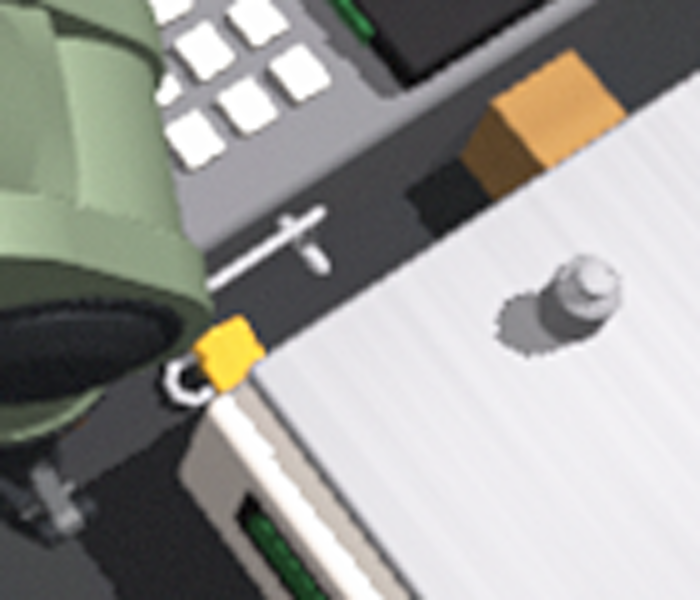

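Emit:
{"name": "arm_command", "arguments": {
  "delta_pos": [
    [-0.2,0.23,0],
    [0,0.05,0],
    [0,0,0]
  ],
  "rotation": [
    [0.09,0,0.03],
    [0,0,0],
    [0,0,0]
  ]
}}

```text
clock: 7.6
position: [0.5193, -0.1326, 0.1313]
tool_rot: [-2.966, 1.565, 0.221]
force: [0.3, 0.0, -1.0]
grip_width: 0.0211
```

Run:
```python
from h import *
go([.518,-.130,.022],-177.5)
s,t,R=st()
im,p=snap('side','s4')
pred=t-.185*R[:,2]+.0206*R[:,0]; print(pred,proj(p,pred))
u,v=np.mgrid[0:1,0:1]
c=im[185:235,355:400].astype(int).mean(2).round()
m=(c>110)
ys,xs=np.where(m); 
print('\n'.join(''.join('#' if k else '.' for k in r) for r in m))
```

```text
t 7.6 p [ 0.5193 -0.1326  0.1313] w 0.0211 f [ 0.3  0.  -1. ]
heading z -177.42
tool units [ 3.64 -0.08  0.06]
rot units [ 0.01 -0.05  0.01] units after rot [ 3.64 -0.09  0.04]
[ 0.70421608 -0.12419757  0.1117238 ] (np.float64(373.6072179906007), np.float64(210.49074990074712))
#.#################################..........
#..##############################............
###############################..............
##############################...............
############################.................
###########################..................
#########################....................
########################.....................
######################.......................
####################.........................
###################..........................
#################............................
################.............................
##############...............................
#############................................
###########..................................
##########...................................
########.............###...............
[... 778 characters left out ...]
##########
........................#####################
......................#######################
.....................########################
.###...............##########################
.####.............###########################
.####...........#############################
.#####.........##############################
######.......################################
#######.....#################################
########..###################################
########.####################################
#############################################
#############################################
#############################################
#############################################
```

Emit:
{"name": "arm_command", "arguments": {
  "delta_pos": [
    [0.6,0,0],
    [0.65,0,0],
    [0.65,0,0],
    [0.65,0,0],
    [0.5,0,0],
    [0.3,0,0],
    [0,0,0]
  ],
  "rotation": [
    [0,0,0],
    [0,0,0],
    [0,0,0],
    [0,0,0],
    [0,0,0],
    [0,0,0],
    [0,0,0]
  ]
}}

```text
clock: 8.35
position: [0.5224, -0.1312, 0.0297]
tool_rot: [-2.983, 1.559, 0.206]
force: [-1.0, 0.2, -1.2]
grip_width: 0.0207
```

Run:
```python
from h import *
go([.518,-.132,.022],-177.5)
s,t,R=st();print(t-.185*R[:,2]+.0206*R[:,0])
```

```text
t 8.35 p [ 0.5224 -0.1312  0.0297] w 0.0207 f [-1.   0.2 -1.2]
heading z -177.29
tool units [0.25 0.02 0.15]
rot units [ 0.04 -0.11  0.02] units after rot [0.26 0.02 0.15]
[ 0.7073963  -0.12237641  0.01115814]
```

Emit:
{"name": "arm_command", "arguments": {
  "delta_pos": [
    [0.2,0,0.05],
    [0.05,0,0.2],
    [0,0,0.3],
    [0,0,0.3],
    [0,0,0.3],
    [0,0,0.3],
    [0,0,0.3],
    [0,0,0.3],
    [0,0,0]
  ],
  "rotation": [
    [0,-0.1,0],
    [0,0,0],
    [0,0,0],
    [0,0,0],
    [0,0,0],
    [0,0,0],
    [0,0,0],
    [0,0,0],
    [0,0,0]
  ]
}}

```text
clock: 9.25
position: [0.456, -0.1346, 0.0242]
tool_rot: [-2.769, 1.568, 0.42]
force: [-0.5, -0.2, -1.1]
grip_width: 0.0205
```

Run:
```python
from h import *
go([.417,-.135,.022],-177.5)
s,t,R=st();print(t-.185*R[:,2]+.0206*R[:,0])
im,p=snap('side','s5')
hsv=cv2.cvtColor(im,cv2.COLOR_RGB2HSV)
m=cv2.inRange(hsv,(20,150,100),(33,255,255))
for c in cv2.findContours(m[150:300,250:420].copy(),0,2)[0]:
  if cv2.contourArea(c)>20:
    x,y,w,h=cv2.boundingRect(c);print(x+250,y+150,w,h,ray(p,x+250+w/2,y+150+h/2,.012))
```

```text
t 9.25 p [ 0.456  -0.1346  0.0242] w 0.0205 f [-0.5 -0.2 -1.1]
heading z -177.29
tool units [ 0.07 -0.05  1.3 ]
rot units [ 0.03 -0.03  0.01] units after rot [ 0.07 -0.04  1.3 ]
[ 0.64086597 -0.1258247   0.00418876]
335 239 13 12 [ 0.62191452 -0.13518356  0.012     ]
```

Emit:
{"name": "arm_command", "arguments": {
  "delta_pos": [
    [0,0,0.2],
    [0,0,0.3],
    [0,0,0.3],
    [0,0,0.3],
    [0,0,0.25],
    [0,0,0.1],
    [0,0,0]
  ],
  "rotation": [
    [0,0,0],
    [0,0,0],
    [0,0,0],
    [0,0,0],
    [0,0,0],
    [0,0,0],
    [0,0,0]
  ]
}}

```text
clock: 10.0
position: [0.4102, -0.1369, 0.0242]
tool_rot: [-2.987, 1.566, 0.203]
force: [1.3, 1.2, -0.3]
grip_width: 0.0203
```

Run:
```python
from h import *
go([.417,-.135,.1],-177.5)
s,t,R=st();print(t-.185*R[:,2]+.0206*R[:,0])
im,p=snap('side','s6')
hsv=cv2.cvtColor(im,cv2.COLOR_RGB2HSV)
m=cv2.inRange(hsv,(20,150,100),(33,255,255))
for c in cv2.findContours(m[150:320,230:420].copy(),0,2)[0]:
  if cv2.contourArea(c)>20:
    x,y,w,h=cv2.boundingRect(c);print(x+230,y+150,w,h,ray(p,x+230+w/2,y+150+h/2,.012))
cv2.imwrite('pics/s6c.png',cv2.resize(im[160:310,230:430],None,fx=4,fy=4,interpolation=cv2.INTER_CUBIC)[:,:,::-1])
```

```text
t 10.0 p [ 0.4102 -0.1369  0.0242] w 0.0203 f [ 1.3  1.2 -0.3]
heading z -177.27
tool units [-2.53 -0.05 -0.24]
rot units [ 0.04 -0.04  0.01] units after rot [-2.53 -0.05 -0.23]
[ 0.5950675  -0.12803889  0.00441562]
319 249 14 12 [ 0.57617213 -0.13661521  0.012     ]
```

View pics/s6c.png

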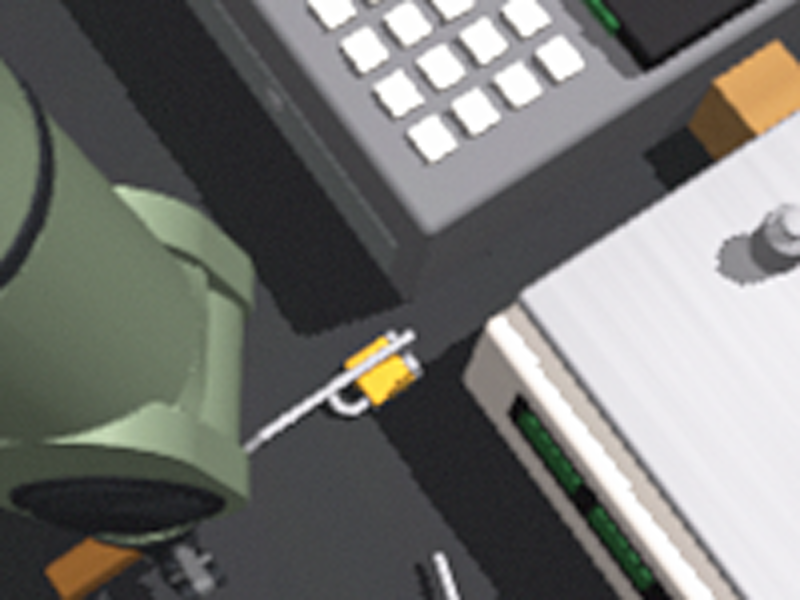

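Emit:
{"name": "arm_command", "arguments": {
  "delta_pos": [
    [-0.1,0,-0.1],
    [-0.4,0,-0.05],
    [-0.8,0,0],
    [-0.8,0,0],
    [-0.8,0,0],
    [-0.4,0,0],
    [0,0,0],
    [0,0,0],
    [0,0,0],
    [0,0,0]
  ],
  "rotation": [
    [0,0,0],
    [0,0,0],
    [0,0,0],
    [0,0,0],
    [0,0,0],
    [-0.5,0,0],
    [-0.85,0,0],
    [-0.85,0,0],
    [-0.85,0,0],
    [-0.85,0,0]
  ]
}}

```text
clock: 11.05
position: [0.4184, -0.1359, 0.1295]
tool_rot: [2.723, 1.565, 0.053]
force: [-0.0, -0.0, -0.9]
grip_width: 0.0206
```

Emit:
{"name": "arm_command", "arguments": {
  "delta_pos": [
    [0,0,0],
    [0,0,0],
    [0,0,0],
    [0,0,0],
    [0,0,0],
    [0,0,0],
    [0,0,0]
  ],
  "rotation": [
    [-0.85,0,0],
    [-0.85,0,0],
    [-0.85,0,0],
    [-0.85,0,0],
    [-0.85,0,0],
    [-0.5,0,0],
    [0,0,0]
  ]
}}

```text
clock: 11.75
position: [0.4208, -0.1358, 0.1314]
tool_rot: [1.988, 1.564, -0.159]
force: [0.0, 0.0, -1.7]
grip_width: 0.021
```

Run:
```python
from h import *
go([.44,0.02,.06],-120)
```

```text
t 11.75 p [ 0.4208 -0.1358  0.1314] w 0.021 f [ 0.   0.  -1.7]
heading z -123.04
tool units [ 2.38 -2.31 -4.69]
rot units [-0.51 -0.03 -0.06] units after rot [ 2.38 -2.04 -4.82]
```

Emit:
{"name": "arm_command", "arguments": {
  "delta_pos": [
    [0,-0.2,-0.4],
    [0,-0.4,-0.8],
    [0,-0.4,-0.8],
    [0,-0.4,-0.8],
    [0.2,-0.4,-0.8],
    [0.5,-0.3,-0.6],
    [0.7,-0.2,-0.4],
    [0.7,0,0],
    [0.3,0,0],
    [0,0,0]
  ],
  "rotation": [
    [0,-0.03,-0.06],
    [0,0,0],
    [0,0,0],
    [0,0,0],
    [0,0,0],
    [0,0,0],
    [0,0,0],
    [0,0,0],
    [0,0,0],
    [0,0,0]
  ]
}}

```text
clock: 12.75
position: [0.4432, 0.0239, 0.0589]
tool_rot: [1.707, 1.567, -0.46]
force: [0.5, -0.2, -0.4]
grip_width: 0.0201
```

Run:
```python
from h import *
s,p,R=st(); h=np.degrees(np.arctan2(R[1,2],R[0,2])); go([p[0],p[1],.0205],h)
```

```text
t 12.75 p [0.4432 0.0239 0.0589] w 0.0201 f [ 0.5 -0.2 -0.4]
heading z -124.16
tool units [ 1.28 -0.01  0.  ]
rot units [-0.   -0.01 -0.04] units after rot [1.28 0.   0.  ]
```

Emit:
{"name": "arm_command", "arguments": {
  "delta_pos": [
    [0.3,0,0],
    [0.3,0,0],
    [0.25,0,0],
    [0.2,0,0],
    [0.1,0,0],
    [0.05,0,0],
    [0,0,0]
  ],
  "rotation": [
    [0,0,-0.04],
    [0,0,0],
    [0,0,0],
    [0,0,0],
    [0,0,0],
    [0,0,0],
    [0,0,0]
  ]
}}

```text
clock: 13.45
position: [0.4445, 0.0226, 0.0218]
tool_rot: [2.417, 1.568, 0.246]
force: [0.2, -2.0, -0.8]
grip_width: 0.0204
```

Emit:
{"name": "arm_command", "arguments": {
  "delta_pos": [
    [0.05,0,0],
    [0,0,0]
  ],
  "rotation": [
    [0,0,0],
    [0,0,0]
  ]
}}

```text
clock: 13.65
position: [0.4447, 0.0226, 0.0206]
tool_rot: [2.404, 1.568, 0.233]
force: [0.2, 0.1, -0.9]
grip_width: 0.0208
```

Seated to within about a millimetre; release and retreat.

Emit:
{"name": "arm_command", "arguments": {
  "delta_pos": [
    [0,0,0],
    [0,0,0],
    [0,0,0],
    [0,0,0],
    [0,0,0],
    [0,0,0],
    [0,0,0],
    [0,0,0]
  ],
  "rotation": [
    [0,0,0],
    [0,0,0],
    [0,0,0],
    [0,0,0],
    [0,0,0],
    [0,0,0],
    [0,0,0],
    [0,0,0]
  ],
  "gripper": -1
}}

```text
clock: 14.45
position: [0.4452, 0.0227, 0.0211]
tool_rot: [2.38, 1.567, 0.209]
force: [0.5, 0.3, -0.8]
grip_width: 0.0854
```

Emit:
{"name": "arm_command", "arguments": {
  "delta_pos": [
    [-0.3,0,0],
    [-0.6,0,0],
    [-0.9,0,0],
    [-0.9,0,0],
    [-0.9,0,0],
    [-0.9,0,0],
    [-0.9,0,0],
    [-0.6,0,0],
    [-0.2,0,0],
    [0,0,0]
  ],
  "rotation": [
    [0,0,0],
    [0,0,0],
    [0,0,0],
    [0,0,0],
    [0,0,0],
    [0,0,0],
    [0,0,0],
    [0,0,0],
    [0,0,0],
    [0,0,0]
  ]
}}

```text
clock: 15.45
position: [0.4427, 0.0221, 0.2191]
tool_rot: [2.551, 1.565, 0.379]
force: [0.7, 0.5, 1.0]
grip_width: 0.0855
```

Run:
```python
from h import *
go([.44,.02,.2])
a,p=snap('side','s7'); b,_=snap('wrist','w7')
for uv in [(332,235)]: print('till corner',ray(p,*uv,0))
hsv=cv2.cvtColor(a,cv2.COLOR_RGB2HSV)
m=cv2.inRange(hsv,(20,150,100),(33,255,255))
for c in cv2.findContours(m[150:320,230:420].copy(),0,2)[0]:
  if cv2.contourArea(c)>20:
    x,y,w,h=cv2.boundingRect(c);print(x+230,y+150,w,h,ray(p,x+230+w/2,y+150+h/2,.012))
cv2.imwrite('pics/f.png',cv2.resize(np.hstack([a[100:400,100:400],cv2.resize(b,(400,300))]),None,fx=1.14,fy=1.14)[:,:,::-1])
```

```text
t 15.45 p [0.4427 0.0221 0.2191] w 0.0855 f [0.7 0.5 1. ]
heading z -124.43
tool units [ 0.63 -0.04  0.11]
till corner [ 0.61918665 -0.09933684  0.        ]
317 244 17 17 [ 0.57853471 -0.13077145  0.012     ]
```

View pics/f.png

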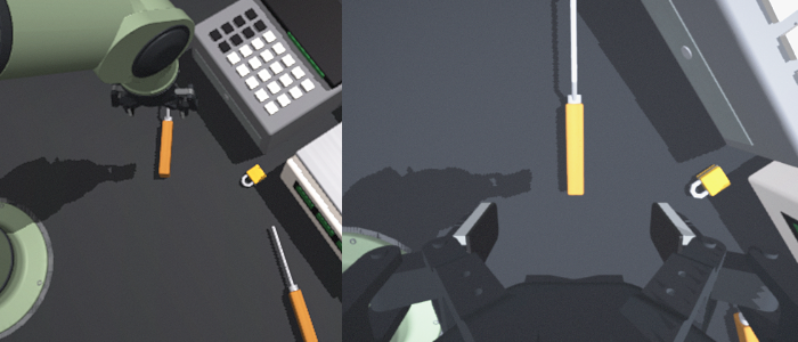

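```bash
python3 -c "
from workcell import bot
print(bot.job_done())"
```

```text
the job is handed in; nothing more can be done
None
```

I dragged the padlock out of the gap with the bent rod, then laid the rod on the open counter, let go and handed the job in at about 15.6 s of the 43 s allowed.

- **Padlock:** I dropped the foot behind it and pulled it straight out. It now lies with its brass end at x ≈ 0.593 m. The till's front corner is at about 0.619 m, so it is wholly out by about 25 mm. The gripper never touched it.
- **Rod:** It rests on the handle and foot undersides, the way it first lay, clear of the padlock. The gripper is open and about 0.2 m above it, touching nothing.
- **Contact on the way in:** The foot brushed the till wall with about 4 N on the first descent. I moved it sideways, and the force was gone before I lowered it further.
- **Disagreement in the checks:** Two early readings of the gap mouth differed by about 1 cm. I settled that with the closer wrist-camera picture and the final side view.

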